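# Pin the clay extruder's die gate shut

### The arm

A 6-joint arm with a two-finger parallel gripper is mounted at the origin on the work surface. World frame = base frame: x ahead of the robot, y to its left, z up, the work surface at z = 0. Lengths are in m, angles in rad, forces in N, time in s.
With the tool pointing down it reaches from about 0.225 to 0.875 m from the base axis. Payload 3.4 kg.
Tool frame: the origin (TCP) lies midway between the tips of the shut fingers; the grasp point (between the pads) lies 19 mm behind it; z points along the fingers, y is the line along which they close (so a half turn about z gives the same grasp; the last joint's range is limited). The gripper opens to 85 mm and grips with 20 to 120 N. Pads are 22 mm wide; open, the fingers measure 114 mm over their backs; the gripper's body (76 mm by 85 mm) begins 54 mm behind the grasp point. The pads swing forward as they close: fully open they stand 13 mm farther back than shut.
Start: joints at [1.012, 0.276, 1.505, -0, 1.361, -0.121], TCP at [0.244, 0.521, 0.231] pointing down, gripper open.
Joint ranges: [-2.89, 2.89], [-0.75, 2.08], [0.22, 2.7], [-1.18, 4.32], [0.11, 2.71], [-2.7, 2.7]. Speed limits (rad/s): [2.57, 2.57, 3.14, 3.14, 3.14, 3.14].

### API

Orientations are given as a unit quaternion [w, x, y, z].
In Python, from bench import robot gives the robot as it stands. The module is installed in compiled form; this text tells all that it offers.
- The arm moves only by the tool apply_moves, never from a script. Its argument "targets" is a list of rows, each a list of 4 numbers: the shift along the tool's x, y, z in mm, then the turn about the tool's z in degrees. A call has 1 to 10 rows; each row shifts and turns the commanded pose from where the row before left it, along the tool's axes as they then stand; what a row does not reach is not made up. A row lasts 1/8 s, in which the tool goes at most 62.5 mm and 10.7 degrees, less where a joint would pass 70% of its speed; a pose out of reach is approached as far as the arm can. A call is refused whole if a number of a shift passes 62.5 or a number of a turn 10.7, either way. A call with a gripper value outside its range is refused whole. "fingers" is the opening in per cent of the stroke, from 0 (shut) to 100 (fully open), set as the call begins (left out, the last holds). The fingers move at their own pace and stop on an object; "squeeze" is the grip in N (left out, the last holds). Time passes only in rows, so rows that do not move let the fingers close. It gives the time, the measured TCP pose, the force, the opening and the grip force at its end, in the units of the state.
- robot.state(): the state, without advancing time (a new reading comes with each control period).
- robot.read_camera(name): name is "side" or "top" or "wrist"; returns the picture (420x560x3 uint8, blue, green, red); there is no depth.
- robot.calibration(name): a dict with "fx", "fy", "cx", "cy" (pixels), "dist_coeffs" ([k1, k2, p1, p2, k3] as OpenCV has them; the pictures are not rectified), "xyz" and "rotation" of the camera in the world. Camera axes: x right, y up, looking along -z (the intrinsics and any distortion apply to the point x, -y, -z); pixel columns grow to the right and rows downward; lengths in m; the calibration is good to about 2 mm. A picture is of the moment at which its call begins: read the wrist's pose just before it. calibration takes no time and is no camera call; for the wrist camera it gives the pose at the moment of the call.
- robot.sign_off(): hands the job in; it is judged then, once.
Trained networks look in the newest picture that a camera, given by its name, has taken for a name from the list of things; names that differ only in an ending like _2 or _b are one class to them, and where a whole thing is asked for, a point or a joint stands for the part that bears it (a point fixed in the world has none). Each returns a list of dicts, best first, with "conf" (0 to 1); they miss things now and then, are a little off and sometimes report something else, mostly with a low value. They report only what shows in the picture. A call takes as long as a camera call. They do not tell look-alikes from the thing itself.
- robot.find_in(thing, camera): "centre" ([x, y, z] in m, in the coordinates of the camera as it stood for that picture, good to about 4 mm: the middle of the surface that is visible of it).
- robot.trace(thing, camera): "region" (420x560 bool, what is visible of it).
The state is a dict: "t": time; "joint_pos": joint angles; "joint_velocities": joint speeds; "joint_torque": joint torques, N m; "position": TCP position; "tool_rot": TCP orientation; "ft_force": force on the tool from outside, world axes, zero at the start; "moment": the same for the moment, N m; "gripper_width": finger opening in m; "gripper_force": force on a finger pad.
Only numpy, scipy, OpenCV 4.12 (cv2) and the standard library are available. Lean on these libraries where they do the work, as an engineer would, in place of code of your own. Each camera call takes 0.05 s, during which the arm holds its last target. There are 200 camera calls.

### The job

Swing the open die gate of the clay extruder shut so that its tongue lies between the two lugs of the clevis, then take the long knobbed pin from the wooden rack and drop it right down through lugs and tongue until its collar rests on the upper lug, locking the gate. Leave the other things in the rack and on the table where they are.

Things in the scene. Friction and masses are not known exactly. Their poses are not given: they have to be found in the camera images.
- extruder: blue bench clay extruder, fixed; steel barrel (110 mm diameter, axis 125 mm above the table) along its own +x, to a blue drive box 194 mm high, 410 mm behind the mouth at most. Origin on the table below the mouth's centre; the mouth flange (140 mm diameter) faces its own -x. Gate hinge at its own x -8, y -80 mm, clevis hole at x -8, y +100 mm; z up
- gate (a joint): die gate, dark steel plate 130 x 130 mm, 12 mm thick, 60 to 190 mm above the table, hinged like a door on an upright axis; rad, 0 = shut at its stop (tongue hole in line with the clevis), grows as it swings open to the extruder's -x (counter-clockwise from above); starts open; stays where it is left (0.12 N m of friction)
- gate_hinge (a point): point on the hinge axis of the gate, 190 mm above the table. From the hinge the plate spans 15 to 145 mm along the gate; its z is up, and its y axis points along the gate from the hinge towards the tongue, its -x out of the front face (the one to push)
- gate_push (a point): point on the upper edge of the gate's front face, 130 mm from the hinge, 190 mm above the table; same axes as gate_hinge. Push the front face near here (anywhere below this edge) towards its +x to shut the gate
- gate_hole (a point): centre of the upper mouth of the 15 mm hole through the gate's tongue, 180 mm from the hinge and 148 mm above the table; the tongue is a steel bar 10 mm thick, 30 mm wide, reaching 139 to 205 mm from the hinge
- clevis_top (a point): centre of the 15 mm hole on the top face of the upper clevis lug, 158 mm above the table; axes as the extruder's. Two steel lugs, 40 x 36 mm, 8 mm thick, at 128-136 and 150-158 mm above the table. Free above; the flange (top at 195 mm) and the shut gate (190 mm) end 30 mm from the hole's axis
- rack: wooden rack fixed to the table, 170 mm long along its y, 60 mm wide, its top plate at 70 mm above the table, with three 15 mm holes at y -50, 0 and +50 mm in which three things hang by their collars in any order; origin on the table below the middle hole
- pin: the long pin, plain steel: shank 12 mm diameter, 48 mm long below the collar, the last 10 mm tapering to 5 mm; collar 26 mm diameter, 5 mm thick; above it a round knob 18 mm diameter, 26 mm tall (the taller of the two steel knobs), its top 31 mm above the origin. Origin at the centre of the collar's underside, z up along the knob. About 90 g; its yaw is arbitrary
- short_pin: a shorter steel pin, not wanted: shank 12 mm diameter, 24 mm long, same collar, knob only 12 mm tall; origin at the underside of its collar
- cutter: hole cutter with a rounded wooden handle 48 mm tall, 22 mm thick, not wanted; hangs in the rack by its brass collar; origin at the underside of the collar
- bowl: empty clear plastic bowl, 110 mm diameter, 55 mm high; bystander, origin under its centre
- offcut_long: stiff grey clay offcut 100 x 28 x 16 mm; bystander, origin under its centre
- offcut_short: stiff grey clay offcut 50 x 30 x 18 mm; bystander, origin under its centre
- rib: wooden rib, flat 90 x 50 x 6 mm; bystander, origin under its centre
- brush: glaze brush lying on the table; bystander
- rolling_pin: wooden rolling pin, 52 mm diameter, 360 mm long along its y, lying at the back; bystander, origin under its centre
Not all that is in view belongs to the job. What is shaped like the pin but green or purple is not meant.

How it is judged:
By the outcome, as a careful person would: the job done as asked, in the order asked, and still so for the second after the job is handed in, with the robot touching nothing.
It also fails if it takes over 54 s, if anything falls off the work surface, if the arm or the gripper's body presses on something with over 40 N, if the wrist force passes 120 N, or if a joint passes its speed limit or range.

## Working session

There is one attempt and no reset: what is moved stays moved. The work goes in short steps, Python scripts to look and compute and a tool call to move; the robot and the scene stay as the last step left them, time stands still between calls to the robot, and variables do not carry over. Pictures are saved under pics/ and viewed, at most 12 in all, crops included, and the job is handed in when it is done.

Besides the shell and the picture viewer there is one more tool, called after ">>>" as a command line: name --pt "numbers of a row" for each row, then --argument value for the rest. apply_moves: Moves the arm, as the interface text tells. Its arguments: {"type":"object","properties":{"targets":{"type":"array","items":{"type":"array","items":{"type":"number"}}},"fingers":{"type":"number"},"squeeze":{"type":"number"}},"required":["targets"]}

```bash
mkdir -p pics; cat > h.py <<'E'
import numpy as np, cv2, json
from bench import robot
def cal(n):
    c=robot.calibration(n); R=np.array(c['rotation'],float)
    if R.size==4:
        from scipy.spatial.transform import Rotation as Q
        R=Q.from_quat(np.roll(R.ravel(),-1)).as_matrix()
    K=np.array([[c['fx'],0,c['cx']],[0,c['fy'],c['cy']],[0,0,1.]])
    return K,np.array(c['dist_coeffs'],float),np.array(c['xyz'],float),R
def ray(c,px):
    K,d,p,R=c; u=cv2.undistortPoints(np.array([[px]],float),K,d)[0,0]
    return p,R@np.array([u[0],-u[1],-1.])
def at_z(c,px,z):
    p,v=ray(c,px); return p+v*(z-p[2])/v[2]
def proj(c,P):
    K,d,p,R=c; q=(np.atleast_2d(P)-p)@R*[1,-1,-1]
    return cv2.projectPoints(q,np.zeros(3),np.zeros(3),K,d)[0][:,0]
def world(c,x): return c[2]+c[3]@np.array(x)
E
python3 - <<'E'
from h import *
for n in('top','side'):
    im=robot.read_camera(n); cv2.imwrite(f'pics/{n}0.png',im); c=cal(n); print(n,c[0][0,0],c[2],c[3].round(3).tolist())
    for t in ['extruder','gate','rack','pin','short_pin','cutter']:
        for r in robot.find_in(t,n)[:3]: print(t,round(r['conf'],2),world(c,r['centre']).round(3),proj(c,world(c,r['centre'])).round(0))
s=robot.state();print(s)
E
```

```text
top 440.9395332432379 [0.46315883 0.14736904 1.24746716] [[0.004, 0.993, -0.121], [-1.0, 0.002, -0.013], [-0.013, 0.122, 0.993]]
extruder 0.81 [ 0.568 -0.275  0.172] [[464. 221.]]
extruder 0.17 [ 0.56  -0.063  0.148] [[377. 225.]]
gate 0.82 [ 0.56  -0.061  0.141] [[376. 225.]]
rack 0.87 [0.479 0.308 0.071] [[232. 258.]]
pin 0.53 [0.463 0.357 0.092] [[213. 264.]]
pin 0.45 [0.383 0.323 0.075] [[226. 294.]]
pin 0.37 [0.377 0.399 0.071] [[198. 296.]]
short_pin 0.63 [0.501 0.269 0.079] [[247. 249.]]
cutter 0.54 [0.481 0.307 0.112] [[231. 257.]]
side 415.61921120720234 [ 0.04822475 -0.34361548  0.65226615] [[0.68, 0.413, -0.606], [-0.733, 0.393, -0.555], [0.009, 0.821, 0.57]]
extruder 0.77 [ 0.523 -0.268  0.144] [[451. 339.]]
gate 0.6 [ 0.534 -0.085  0.146] [[355. 277.]]
rack 0.66 [0.477 0.302 0.024] [[198. 248.]]
pin 0.73 [0.459 0.352 0.082] [[176. 223.]]
pin 0.66 [0.373 0.393 0.053] [[136. 242.]]
pin 0.48 [0.371 0.324 0.049] [[152. 258.]]
short_pin 0.49 [ 0.53  -0.087  0.142] [[354. 281.]]
short_pin 0.47 [0.498 0.266 0.076] [[213. 234.]]
cutter 0.74 [0.479 0.31  0.09 ] [[193. 224.]]
cutter 0.18 [0.393 0.103 0.006] [[227. 319.]]
{'t': 0.7, 'joint_pos': array([ 1.01197288e+00,  2.75885142e-01,  1.50488667e+00, -4.98672403e-05,
        1.36071995e+00, -1.20976651e-01]), 'joint_velocities': array([ 1.86209544e-03, -2.11743843e-03,  7.42389016e-06,  8.11170078e-04,
       -1.45939562e-03, -5.44855065e-04]), 'joint_torque': array([ 5.33660168e-04, -4.16514981e+01, -2.46049815e+01,  9.80180835e-05,
        1.41219271e-04,  1.70116305e-06]), 'position': array([0.24381879, 0.52077878, 0.23134182]), 'tool_rot': array([3.98091510e-05, 2.17173767e-01, 9.76132958e-01, 3.94305777e-05]), 'ft_force': array([ 0.23170265,  0.41210624, -0.28569556]), 'moment': array([-0.01184899, -0.00678895,  0.00241039]), 'gripper_force': 0.0, 'gripper_width': 0.08553821047985401}
```

View pics/top0.png

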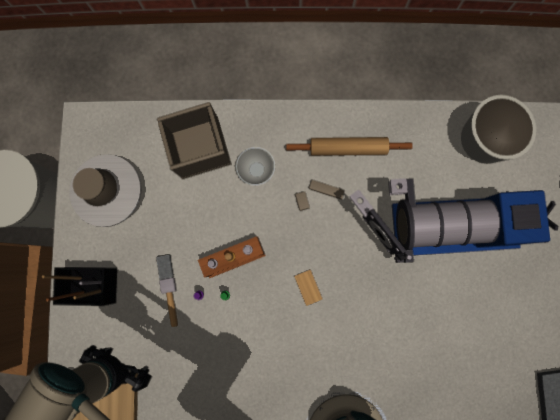

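View pics/side0.png

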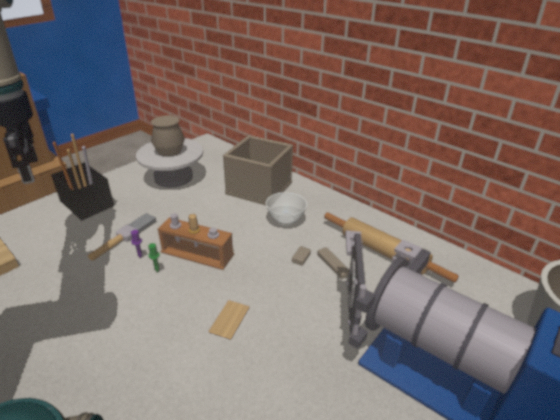

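The top view shows the extruder at the right with its clevis near (400,187), hinge near (402,257) and the tongue end near (358,198). The rack is at (232,257), holding things at (213,264), (230,256) and (247,250). The purple (198,295) and green (225,295) look-alikes stand on the table. Now an enlarged crop of the candidates and the gate.

```bash
python3 - <<'E'
import cv2,numpy as np
t=cv2.imread('pics/top0.png');s=cv2.imread('pics/side0.png')
g=cv2.resize(t[175:275,340:420],None,fx=5,fy=5,interpolation=2)   #400x500
r=cv2.resize(s[205:275,120:240],None,fx=3.3,fy=3.3,interpolation=2)
q=cv2.resize(t[230:305,190:270],None,fx=4.6,fy=4.6,interpolation=2)
o=np.zeros((600,800,3),np.uint8);o[:500,:400]=g;o[:r.shape[0],400:400+r.shape[1]]=r[:,:400];o[240:240+q.shape[0],410:410+q.shape[1]]=q[:,:390]
cv2.imwrite('pics/crop1.png',o)
E
```

```text
(no output)
```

View pics/crop1.png

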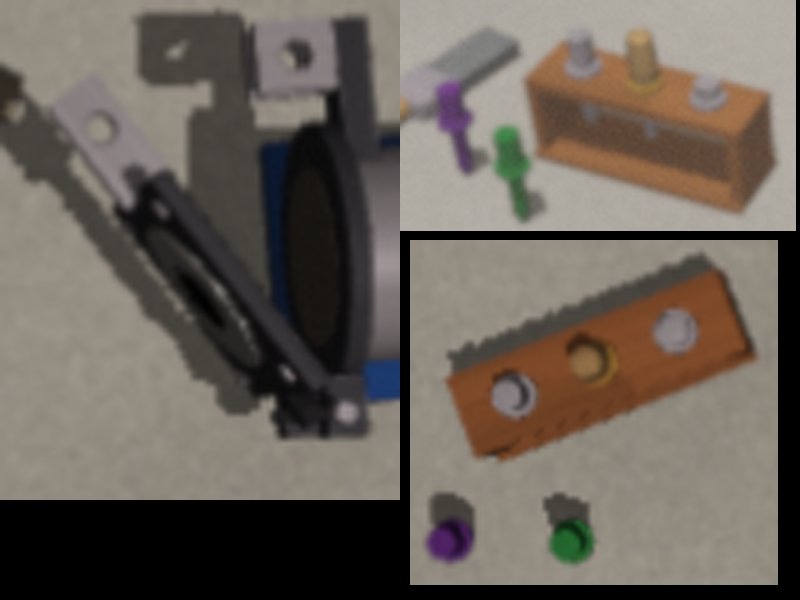

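Candidates: tall steel knob at top (213,264)/side (176,222), cutter (231,257), short steel knob (248,250), purple (198,295), green (225,295). The tall steel one at (213,264) is the pin: plain steel, in the rack, taller knob than the one at (248,250); the crop confirms it. Tongue hole is at (360.2,200.2), clevis hole at (399.2,185.8), hinge at (409,257).

```bash
python3 - <<'E'
from h import *
c=cal('top')
H=at_z(c,(360.2,200.2),.148);C=at_z(c,(399.2,185.8),.158)
print('hole',H,'clevis',C)
for z in(.19,.2):print('hinge',at_z(c,(409.4,257.2),z))
for z in (.075,.0): print('pin',at_z(c,(212.6,263.7),.075+z/1))
print('top knob',at_z(c,(212.4,263.2),.101))
# rack axis from two collars
a=at_z(c,(212.6,263.7),.075);b=at_z(c,(190+(676-410)/4.6,230+(330-240)/4.6),.075);print(a,b,np.linalg.norm(a-b),np.degrees(np.arctan2(*(b-a)[1::-1])))
# solve extruder pose: yaw th ; hinge at C+R(0,-.18)
from scipy.optimize import least_squares
Hx=at_z(c,(409.4,257.2),.19)
cs=cal('side')
def f(p):
    th,x,y,g=p
    e=np.array([np.cos(th),np.sin(th)]);n=np.array([-e[1],e[0]])
    cl=np.array([x,y]);h=cl-.18*n; d=np.cos(g)*n-np.sin(g)*e
    return np.r_[cl-C[:2],(h-Hx[:2])*.5,h+.18*d-H[:2]]
r=least_squares(f,[-1.57,C[0],C[1],.7]);print(r.x,r.fun)
E
```

```text
hole [ 0.62260021 -0.02208464  0.148     ] clevis [ 0.65795497 -0.1195489   0.158     ]
hinge [ 0.47897221 -0.13179589  0.19      ]
hinge [ 0.47882267 -0.12915595  0.2       ]
pin [0.46228167 0.34665874 0.15      ]
pin [0.46222172 0.36027803 0.075     ]
top knob [0.46353049 0.35610642 0.101     ]
[0.46222172 0.36027803 0.075     ] [0.50015857 0.26694682 0.075     ] 0.10074681348911198 -67.87946540108935
[-1.50751055  0.6583475  -0.11952403  0.58422371] [ 3.92531660e-04  2.48767521e-05 -1.32189460e-04  4.44012595e-04
 -3.26436934e-04 -2.46883054e-04]
```

```bash
cat >> h.py <<'E'
def plan(P,psi=None):
    from scipy.spatial.transform import Rotation as Q
    s=robot.state(); R=Q.from_quat(np.roll(s['tool_rot'],-1)).as_matrix()
    p0=np.degrees(np.arctan2(R[1,0],R[0,0])); turn=0
    if psi is not None: turn=-((psi-p0+180)%360-180)
    R=R@Q.from_euler('z',turn,degrees=True).as_matrix()
    print('t',s['t'].__round__(2),'psi',p0.round(1),'turn',np.round(turn,1),'shift after turn',(R.T@(np.array(P)-s['position'])*1e3).round(1),'q6',s['joint_pos'][5].round(2))
E
python3 -c "
from h import *
plan([.5406,-.0228,.26],93.6)"
```

```text
t 0.7 psi 154.9 turn 61.3 shift after turn [-561.1  262.1  -28.7] q6 -0.12
```

>>> apply_moves --pt "0 0 -5 10.2" --pt "0 0 -5 10.2" --pt "0 0 -5 10.2" --pt "0 0 -5 10.2" --pt "0 0 -5 10.2" --pt "0 0 -4 10.3" --fingers 0

```text
t: 1.45
position: [0.2438, 0.5208, 0.2606]
tool_rot: [-0.0, 0.687, 0.727, 0.0]
ft_force: [-0.2, 0.8, 0.5]
gripper_width: 0.0002
gripper_force: 0.0
```

>>> apply_moves --pt "-51 24 0 0" --pt "-51 24 0 0" --pt "-51 24 0 0" --pt "-51 24 0 0" --pt "-51 24 0 0" --pt "-51 24 0 0" --pt "-51 24 0 0" --pt "-51 24 0 0" --pt "-51 24 0 0" --pt "-51 23 0 0"

```text
t: 2.7
position: [0.5153, 0.0251, 0.2606]
tool_rot: [0.0, 0.685, 0.729, 0.0]
ft_force: [1.2, 1.1, 0.4]
gripper_width: 0.0002
gripper_force: 0.0
```

```bash
python3 -c "
from h import *
plan([.5406,-.0228,.14],93.6);print(robot.state()['position'],robot.state()['ft_force'])"
```

```text
t 2.7 psi 93.6 turn -0.0 shift after turn [-49.5  22.1 120.6] q6 -0.15
[0.51529346 0.02513725 0.26058575] [1.15466695 1.08613012 0.37591794]
```

>>> apply_moves --pt "-49.5 22 0 0" --pt "0 0 40 0" --pt "0 0 40 0" --pt "0 0 40 0" --pt "0 0 0 0"

```text
t: 3.32
position: [0.5371, -0.0208, 0.1376]
tool_rot: [-0.003, 0.685, 0.729, -0.002]
ft_force: [0.6, -0.3, 0.5]
gripper_width: 0.0004
gripper_force: 0.0
```

>>> apply_moves --pt "-9 4.5 0 0" --pt "-9 4.5 0 0" --pt "-9 4.5 0 0" --pt "-9 4.5 0 0" --pt "-9 4.5 0 0" --pt "-9 4.5 0 0" --pt "-9 4.5 0 0" --pt "-9 4.5 0 0" --pt "-8 4.5 0 0"

```text
t: 4.45
position: [0.5854, -0.099, 0.1401]
tool_rot: [-0.0, 0.684, 0.729, 0.0]
ft_force: [-1.0, 0.4, -0.6]
gripper_width: 0.0001
gripper_force: 0.0
```

```bash
python3 -c "
from h import *
plan([.593,-.108,.14],93.6)
im=robot.read_camera('top');cv2.imwrite('pics/top1.png',im)
cv2.imwrite('pics/c2.png',cv2.resize(im[160:280,330:430],None,fx=5,fy=5,interpolation=2))"
```

```text
t 4.45 psi 93.6 turn 0.0 shift after turn [-9.5  7.1  0.1] q6 -0.35
```

View pics/c2.png

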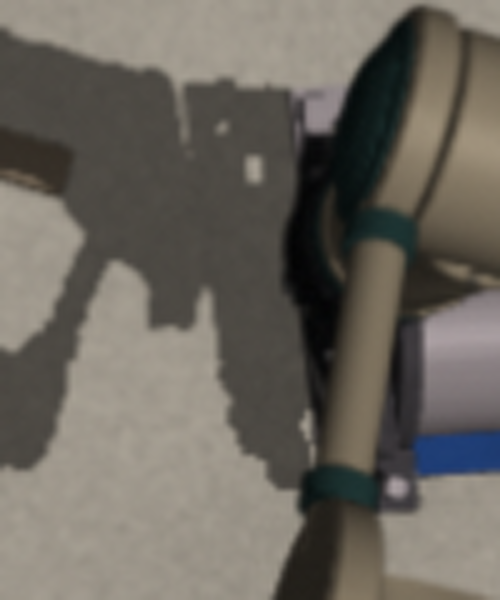

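The crop shows the gate plate (around 310,200) swung almost square to the barrel, the tongue going in under the arm. I push on gently until the stop is felt.

>>> apply_moves --pt "-3 2 0 0" --pt "-3 2 0 0" --pt "-2 1 0 0" --pt "0 0 0 0"

```text
t: 5.0
position: [0.5896, -0.1034, 0.1401]
tool_rot: [-0.002, 0.685, 0.729, 0.001]
ft_force: [-2.1, 7.4, 1.6]
gripper_width: -0.0
gripper_force: 0.0
```

>>> apply_moves --pt "-1.5 0 0 0" --pt "0 0 0 0"

```text
t: 5.25
position: [0.5896, -0.1032, 0.1402]
tool_rot: [-0.003, 0.685, 0.729, 0.002]
ft_force: [-0.2, 10.4, 1.7]
gripper_width: 0.0002
gripper_force: 0.0
```

>>> apply_moves --pt "-2 0 0 0" --pt "0 0 0 0"

```text
t: 5.5
position: [0.5895, -0.1031, 0.1402]
tool_rot: [-0.005, 0.685, 0.729, 0.003]
ft_force: [-1.4, 15.8, 3.1]
gripper_width: -0.0
gripper_force: 0.0
```

>>> apply_moves --pt "15 0 0 0" --pt "20 0 0 0" --pt "0 0 -50 0" --pt "0 0 -50 0" --pt "0 0 -20 0" --pt "55 0 0 0" --pt "55 0 0 0" --pt "55 0 0 0" --pt "0 0 0 0" --fingers 50

```text
t: 6.62
position: [0.5774, 0.0942, 0.2605]
tool_rot: [-0.0, 0.682, 0.731, 0.001]
ft_force: [-1.2, -1.1, 0.1]
gripper_width: 0.0429
gripper_force: 0.0
```

```bash
python3 -c "
from h import *
plan([.4622,.3603,.16],112.1)
im=robot.read_camera('top');cv2.imwrite('pics/top2.png',im)
a=cv2.resize(im[170:270,370:430],None,fx=6,fy=6,interpolation=2)
s=robot.read_camera('side');cv2.imwrite('pics/side2.png',s)
b=cv2.resize(s[220:360,320:430],None,fx=4,fy=4,interpolation=2)
o=np.zeros((600,800,3),np.uint8);o[:,:360]=a;o[:560,360:800]=b;cv2.imwrite('pics/c3.png',o)"
```

```text
t 6.62 psi 93.9 turn -18.2 shift after turn [289.8  -6.7 100.8] q6 -0.03
```

View pics/c3.png

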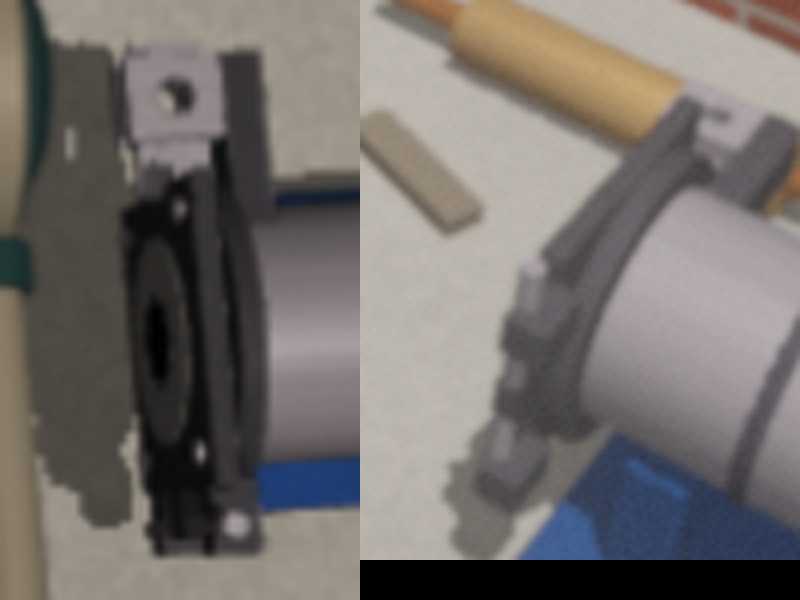

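The gate is shut: the tongue (crop 178,155) is centred under the lug, and daylight shows through the clevis hole at top pixel (399.5,185.8). Next, the pin.

>>> apply_moves --pt "0 0 0 -9.1" --pt "0 0 0 -9.1" --pt "58 -1.5 10 0" --pt "58 -1.5 10 0" --pt "58 -1.5 10 0" --pt "58 -1 10 0" --pt "58 -1 10 0" --pt "0 0 10 0" --pt "0 0 0 0"

```text
t: 7.85
position: [0.4646, 0.3553, 0.1994]
tool_rot: [0.0, 0.561, 0.828, -0.001]
ft_force: [0.0, -0.2, 0.5]
gripper_width: 0.0426
gripper_force: 0.0
```

```bash
python3 -c "
from h import *
plan([.4622,.3603,.16],112.1)
im=robot.read_camera('wrist');c=cal('wrist');cv2.imwrite('pics/w1.png',im)
print(c[2],c[3].round(2).tolist(),proj(c,[[.4622,.3603,.101],[.4622,.3603,.075]]))
for t in('pin','short_pin'):
  for r in robot.find_in(t,'wrist'): print(t,r['conf'],world(c,r['centre']).round(4))
"
```

```text
t 7.85 psi 111.8 turn -0.3 shift after turn [ 5.6 -0.2 39.4] q6 0.16
[0.43490804 0.42979101 0.34289705] [[0.93, -0.35, -0.12], [0.37, 0.88, 0.29], [-0.0, -0.32, 0.95]] [[281.49463309 199.5909631 ]
 [281.53668783 189.74677339]]
pin 0.92 [0.3799 0.3292 0.068 ]
pin 0.75 [0.4611 0.3649 0.0951]
pin 0.65 [0.4988 0.2698 0.0825]
pin 0.57 [0.3862 0.4041 0.0798]
short_pin 0.74 [0.4945 0.2686 0.0836]
```

View pics/w1.png

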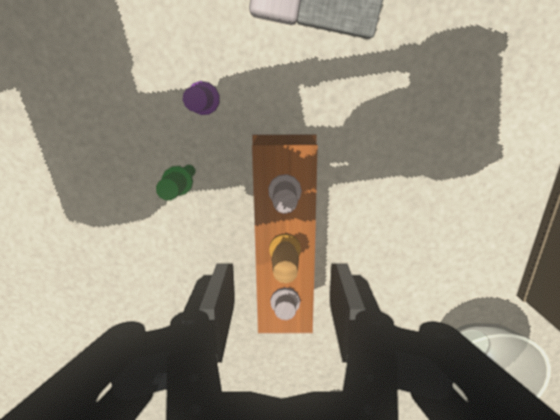

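The wrist picture shows the rack with the pin at (285,198) (knob top ~(285,205), collar ~(285,189)), cutter (285,257), short pin (285,303), and the pads on either side at columns 232/332.

```bash
python3 -c "
from h import *
c=cal('wrist')
im=cv2.imread('pics/w1.png')
P=at_z(c,(285,205),.101);print(P,at_z(c,(285,189.5),.075),at_z(c,(285,303),.087))
plan([.4635,.361,.082],111.8)
cv2.imwrite('pics/c4.png',cv2.resize(im[160:230,240:330],None,fx=8,fy=8,interpolation=2))"
```

```text
[0.46667289 0.35751574 0.101     ] [0.46530873 0.36159126 0.075     ] [0.50033371 0.27373058 0.087     ]
t 8.0 psi 111.7 turn -0.1 shift after turn [  6.2   0.  118.7] q6 0.16
```

View pics/c4.png

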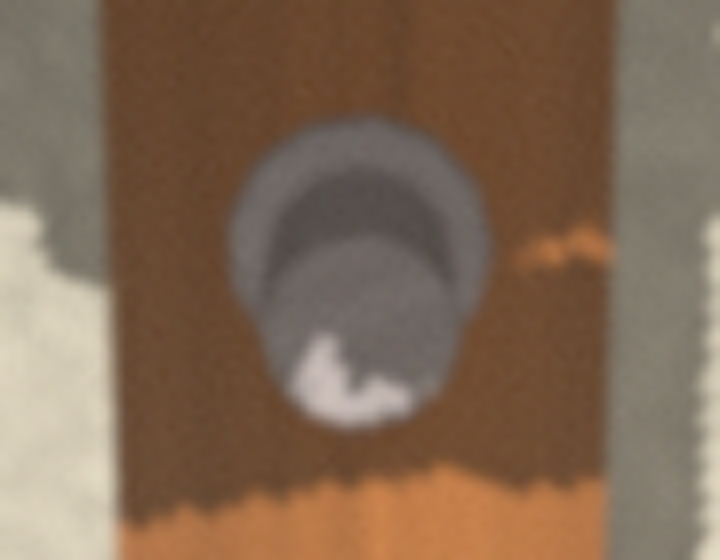

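>>> apply_moves --pt "5 1.3 30 0" --pt "0 0 30 0" --pt "0 0 30 0" --pt "0 0 20 0" --pt "0 0 11.5 0" --pt "0 0 0 0" --pt "0 0 0 0"

```text
t: 8.88
position: [0.4646, 0.3621, 0.0799]
tool_rot: [0.0, 0.561, 0.828, 0.001]
ft_force: [-0.4, 0.0, 1.0]
gripper_width: 0.0428
gripper_force: 0.0
```

>>> apply_moves --pt "0 0 0 0" --pt "0 0 0 0" --pt "0 0 0 0" --pt "0 0 0 0" --pt "0 0 0 0" --fingers 0 --squeeze 50

```text
t: 9.5
position: [0.4642, 0.3623, 0.0798]
tool_rot: [0.0, 0.56, 0.828, 0.001]
ft_force: [-0.8, -1.0, 5.7]
gripper_width: 0.0161
gripper_force: 48.9
```

>>> apply_moves --pt "0 0 -10 0" --pt "0 0 -30 0" --pt "0 0 -40 0" --pt "0 0 -40 0" --pt "0 0 0 0"

```text
t: 10.12
position: [0.4654, 0.3632, 0.2026]
tool_rot: [0.002, 0.56, 0.828, 0.004]
ft_force: [0.2, 0.4, -0.9]
gripper_width: 0.0162
gripper_force: 49.6
```

```bash
python3 -c "
from h import *
print(robot.state()['position'],robot.state()['ft_force'])
im=robot.read_camera('wrist');s=robot.read_camera('side')
cv2.imwrite('pics/w2.png',im);cv2.imwrite('pics/s3.png',s)
p=proj(cal('side'),robot.state()['position'])[0].astype(int);print(p)
b=cv2.resize(s[max(p[1]-60,0):p[1]+70,max(p[0]-50,0):p[0]+50],(400,520),interpolation=2)
a=cv2.resize(im[200:420,180:380],(400,440),interpolation=2)
o=np.zeros((600,800,3),np.uint8);o[:440,:400]=a;o[:520,400:]=b;cv2.imwrite('pics/c5.png',o)"
```

```text
[0.46543739 0.36319983 0.20262472] [ 0.24200037  0.40077391 -0.85294512]
[167 177]
```

View pics/c5.png

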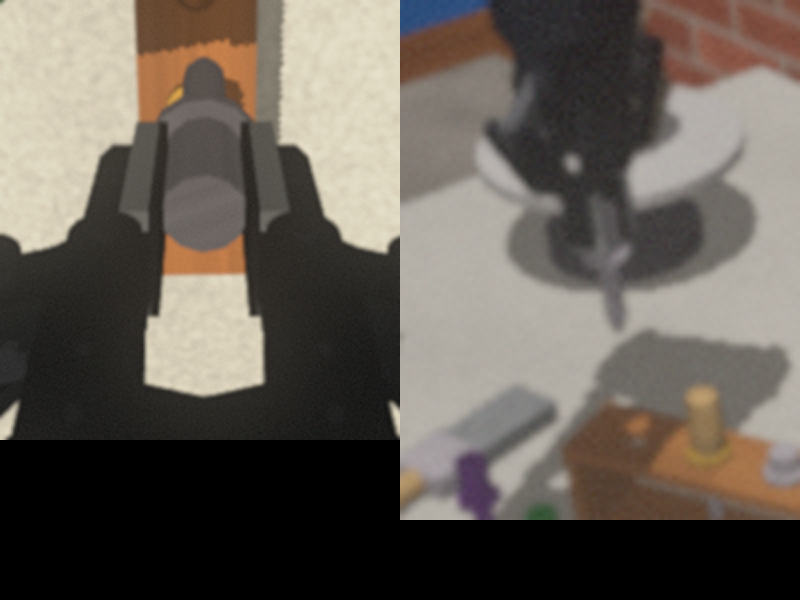

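The pin is held upright between the pads: knob top at wrist pixel (282,306), shank tip at (282,231). I work out the pin's offset in the tool frame, and the transfer.

```bash
python3 -c "
from h import *
from scipy.spatial.transform import Rotation as Q
c=cal('wrist');s=robot.state();p=s['position'];R=Q.from_quat(np.roll(s['tool_rot'],-1)).as_matrix()
for px,dz in(((282,306.5),.0212),((282,231),-.0578+.003)):
  print((R.T@(at_z(c,px,p[2]+dz)-p)*1e3).round(1))
print(proj(c,[p+R@[x,0,z] for x in(-.004,0,.004) for z in(-.0212,.0098,.0578)]).round(1).tolist())
plan([.6583,-.1195,.25],3.6)"
```

```text
[ -1.3  -0.5 -21.2]
[-0.  -0.4 54.8]
[[283.2, 312.3], [283.0, 274.0], [282.7, 235.2], [283.2, 303.6], [283.0, 266.5], [282.7, 229.1], [283.2, 294.7], [283.0, 258.9], [282.7, 222.9]]
t 10.22 psi 111.8 turn 108.2 shift after turn [164.5 492.6 -51.4] q6 0.16
```

>>> apply_moves --pt "0 0 -8 10.6" --pt "0 0 -8 10.6" --pt "0 0 -8 10.6" --pt "0 0 -8 10.6" --pt "0 0 -8 10.6" --pt "0 0 -8 10.6" --pt "0 0 -8 10.6" --pt "0 0 -8 10.6" --pt "0 0 0 10.6" --pt "0 0 0 10.6"

```text
t: 11.48
position: [0.4627, 0.3614, 0.2605]
tool_rot: [0.001, 0.999, 0.048, -0.002]
ft_force: [-0.3, 0.5, -1.0]
gripper_width: 0.0161
gripper_force: 49.6
```

>>> apply_moves --pt "16 49 0 2.2" --pt "16 49 0 0" --pt "16 49 0 0" --pt "16 49 0 0" --pt "16 49 0 0" --pt "16 49 0 0" --pt "16 49 0 0" --pt "16 49 0 0" --pt "16 49 0 0" --pt "0 0 0 0"

```text
t: 12.72
position: [0.6371, -0.072, 0.2595]
tool_rot: [0.0, 1.0, 0.029, -0.002]
ft_force: [0.6, 1.0, -0.0]
gripper_width: 0.0162
gripper_force: 49.6
```

```bash
python3 -c "
from h import *
print(robot.state()['position'],robot.state()['gripper_width'])
plan([.6583,-.1195,.25],3.6)"
```

```text
[ 0.63714605 -0.0720134   0.2594875 ] 0.016161040646290883
t 12.72 psi 3.4 turn -0.2 shift after turn [18.2 48.7  9.4] q6 1.29
```

>>> apply_moves --pt "9 24 0 0" --pt "9 24.5 0 0" --pt "0 0 10 0" --pt "0 0 0 0" --pt "0 0 0 0"

```text
t: 13.35
position: [0.6577, -0.1148, 0.2527]
tool_rot: [-0.0, 0.999, 0.032, -0.0]
ft_force: [0.8, 0.1, -0.9]
gripper_width: 0.016
gripper_force: 49.6
```

```bash
python3 -c "
from h import *
print(robot.state()['position'])
plan([.6583,-.1195,.25],3.6)
im=robot.read_camera('wrist');c=cal('wrist');p=robot.state()['position']
cv2.imwrite('pics/w3.png',im)
print(proj(c,[[.6583,-.1195,.158],p-[0,0,.0578]]))
cv2.imwrite('pics/c6.png',cv2.resize(im[150:300,200:360],None,fx=4,fy=4,interpolation=2))"
```

```text
[ 0.65773006 -0.11477302  0.25272536]
t 13.35 psi 3.7 turn 0.1 shift after turn [0.3 4.8 2.7] q6 1.23
[[287.06906835 209.90257327]
 [280.18942559 229.83279597]]
```

View pics/c6.png

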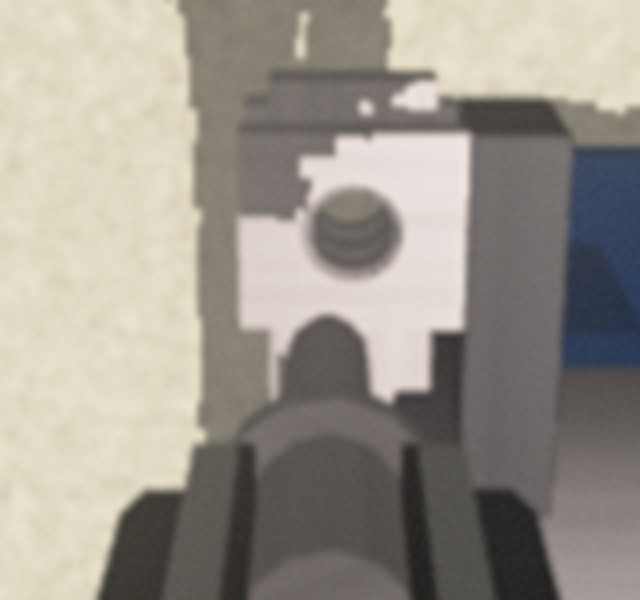

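The crop shows the clevis hole at (288.5,208) wrist pixels, open right through (tongue aligned), and the pin's tip at (281.8,230), about 5 mm short of it.

```bash
python3 -c "
from h import *
from scipy.spatial.transform import Rotation as Q
c=cal('wrist');s=robot.state();p=s['position'];R=Q.from_quat(np.roll(s['tool_rot'],-1)).as_matrix()
h=at_z(c,(288.5,208),.158);t=at_z(c,(281.8,231),p[2]-.0548);k=at_z(c,(282,307),p[2]+.0212)
print(p,h,t,k,'hole-tip tool',(R.T@(h-t)*1e3).round(1),'hole-tcp',(R.T@(h-p)*1e3).round(1))
print('side/top check',at_z(cal('top'),(399.5,185.8),.158))"
```

```text
[ 0.65789547 -0.11481491  0.25309475] [ 0.65977458 -0.12040883  0.158     ] [ 0.65841368 -0.11575899  0.19829475] [ 0.65687685 -0.11591548  0.27429475] hole-tip tool [ 1.1  4.7 40.3] hole-tcp [ 1.5  5.7 95.1]
side/top check [ 0.65795781 -0.12030863  0.158     ]
```

>>> apply_moves --pt "0.8 4.8 0 0" --pt "0 0 15 0" --pt "0 0 15 0" --pt "0 0 0 0" --pt "0 0 0 0"

```text
t: 14.02
position: [0.6592, -0.1203, 0.2225]
tool_rot: [-0.0, 1.0, 0.032, -0.0]
ft_force: [0.2, 0.5, -0.1]
gripper_width: 0.0159
gripper_force: 49.6
```

```bash
python3 -c "
from h import *
im=robot.read_camera('wrist');c=cal('wrist');p=robot.state()['position']
print(p,proj(c,[[.6588,-.1203,.158],p-[0,0,.0578],p+[0,0,.02]]).round(1).tolist())
a=cv2.resize(im[180:330,230:330],(400,600),interpolation=2)
s=robot.read_camera('side');q=proj(cal('side'),[.6588,-.1203,.165])[0].astype(int)
b=cv2.resize(s[q[1]-50:q[1]+50,q[0]-33:q[0]+33],(396,600),interpolation=2)
cv2.imwrite('pics/c7.png',np.hstack([a,b]))"
```

```text
[ 0.65941142 -0.12033224  0.22298037] [[280.0, 226.4], [280.1, 229.8], [279.3, 302.8]]
```

View pics/c7.png

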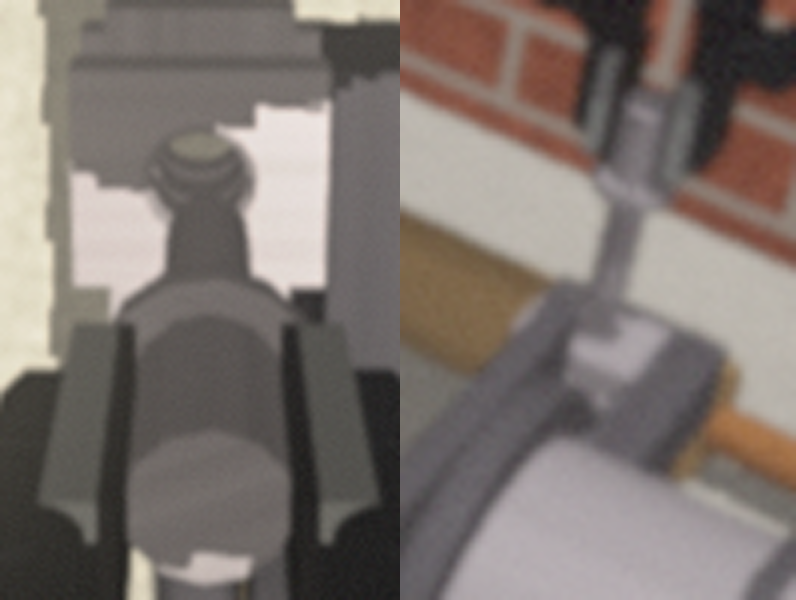

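Left: hole centre at (280.5,225.5), the pin's tip at column 282, so about 1 mm too far along tool y; the side view shows the pin upright just above the lug. Correct and lower.

>>> apply_moves --pt "0 -1 0 0" --pt "0 0 5 0" --pt "0 0 5 0" --pt "0 0 5 0" --pt "0 0 3 0" --pt "0 0 0 0"

```text
t: 14.88
position: [0.6591, -0.1193, 0.2044]
tool_rot: [-0.0, 1.0, 0.032, -0.0]
ft_force: [1.0, 0.7, -0.8]
gripper_width: 0.016
gripper_force: 49.6
```

>>> apply_moves --pt "0 0 4 0" --pt "0 0 4 0" --pt "0 0 0 0"

```text
t: 15.25
position: [0.6591, -0.1193, 0.1963]
tool_rot: [-0.0, 1.0, 0.032, -0.0]
ft_force: [0.9, -0.0, -1.8]
gripper_width: 0.0162
gripper_force: 49.7
```

>>> apply_moves --pt "0 0 4 0" --pt "0 0 4 0" --pt "0 0 4 0" --pt "0 0 0 0"

```text
t: 15.75
position: [0.6591, -0.1192, 0.1843]
tool_rot: [-0.0, 1.0, 0.032, -0.0]
ft_force: [1.0, 1.0, -0.6]
gripper_width: 0.0158
gripper_force: 49.7
```

>>> apply_moves --pt "0 0 4 0" --pt "0 0 4 0" --pt "0 0 4 0" --pt "0 0 2 0" --pt "0 0 0 0"

```text
t: 16.38
position: [0.6591, -0.1193, 0.1705]
tool_rot: [-0.0, 1.0, 0.032, -0.0]
ft_force: [1.4, 0.8, -2.1]
gripper_width: 0.0159
gripper_force: 49.7
```

>>> apply_moves --pt "0 0 1.5 0" --pt "0 0 0 0"

```text
t: 16.62
position: [0.6591, -0.1193, 0.1692]
tool_rot: [-0.0, 1.0, 0.032, 0.0]
ft_force: [0.9, 0.1, -1.2]
gripper_width: 0.0162
gripper_force: 49.7
```

Free all the way in, about 1 mm left to seat. Open a little and let it drop, then withdraw upwards.

>>> apply_moves --pt "0 0 0 0" --pt "0 0 0 0" --pt "0 0 0 0" --pt "0 0 0 0" --fingers 38

```text
t: 17.12
position: [0.659, -0.1194, 0.1693]
tool_rot: [-0.0, 1.0, 0.032, -0.0]
ft_force: [-0.0, 0.8, -0.2]
gripper_width: 0.0321
gripper_force: 0.0
```

>>> apply_moves --pt "0 0 -20 0" --pt "0 0 -30 0" --pt "0 0 -40 0" --pt "0 -50 -20 0" --pt "0 -50 0 0" --pt "0 -50 0 0" --pt "0 -50 0 0" --pt "0 0 0 0"

```text
t: 18.12
position: [0.6458, 0.084, 0.2795]
tool_rot: [-0.001, 0.999, 0.034, -0.0]
ft_force: [-0.8, -0.5, 0.0]
gripper_width: 0.0324
gripper_force: 0.0
```

```bash
python3 -c "
from h import *
C=np.array([.6588,-.1203,.158])
s=robot.read_camera('side');q=proj(cal('side'),C)[0].astype(int)
b=cv2.resize(s[q[1]-50:q[1]+50,q[0]-33:q[0]+33],(396,600),interpolation=2)
s=robot.read_camera('top');cv2.imwrite('pics/top9.png',s);c=cal('top');q=proj(c,C)[0].astype(int)
print(proj(c,[C+[0,0,.031],C+[0,0,.005]]),robot.state()['t'])
a=cv2.resize(s[q[1]-30:q[1]+70,q[0]-33:q[0]+33],(396,600),interpolation=2)
cv2.imwrite('pics/c8.png',np.hstack([a,b]))"
```

```text
[[402.51137397 183.23639346]
 [399.96329806 185.11782106]] 18.225
```

View pics/c8.png

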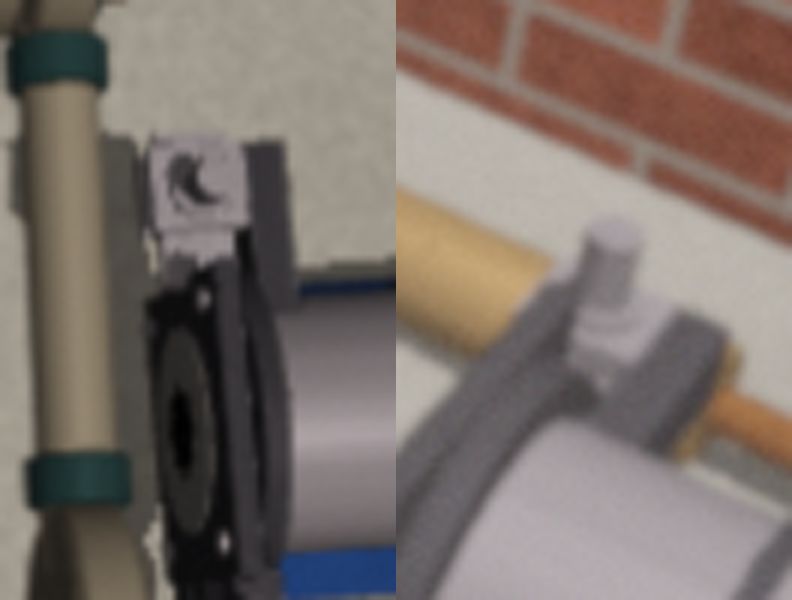

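The pin stands upright in the clevis with its collar flat on the upper lug (side crop 600,330), the knob above it, and the gate shut. Handing in.

```bash
python3 -c "
from bench import robot
print(robot.sign_off())"
```

```text
the job is handed in; nothing more can be done
None
```

The gate is shut with its tongue between the lugs. The long steel pin is down through lugs and tongue with its collar on the upper lug. I handed the job in at about 18 s, with the arm clear and nothing else deliberately moved; the sign-off returned no verdict.

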